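# Roll the roller bar into the V-block

## Task

Lay the loose aluminium roller bar in the steel V-block for its length check, without gripping or lifting it: push it by its side so that it rolls along the beige shelf deck and drops into the groove. Then push it by its end along the groove until it is up against the end stop, and leave it lying there, seated. Do not disturb the small parts standing around.

Things in the scene. Friction and masses are not known exactly. Their poses are not given: they have to be found in the camera images.
- bar: solid round aluminium roller bar, 30 mm diameter, 150 mm long, about 0.29 kg, lying on the beige deck within about 4 degrees of parallel to the V-groove, free to roll. Origin at its middle on its axis, at first 53 mm above the bench. Its x axis runs along the bar; y and z turn with it as it rolls (z up at the start)
- vblock: fixed steel V-block beside the beige deck, x -70 to +70 mm, y -25 to +25 mm, 38 mm high. Origin: centre of its underside, on the bench; x runs along the groove away from the end stop, y across it to the deck, z up. The 90-degree groove is 34 mm wide at the top, 17 mm deep. The bar starts with its middle at x = 30 to 45, y = 165 to 240 mm; seated, its axis is at y = 0, z = 42 mm
- near_lip (a point): middle of the groove's upper edge on the deck side (V-block x 0, y +17, z 38 mm), axes as the V-block's. The 8 mm flat shoulder beside it is flush with the deck, so the bar rolls straight across and drops in once its axis has passed this edge. The other edge, at y -17 mm, has an equal shoulder, with a free drop to the bench beyond it
- end_stop (a point): face of the end stop, on the groove's middle (V-block x -70, y 0, z 42 mm), axes as the V-block's: a dark steel plate 6 mm thick, 50 mm wide, 54 mm high at the -x end of the block. With the bar against it the bar's middle is at V-block x = +5 mm and its far end at +80 mm, 10 mm past the end of the block; beyond that the bench is free
- kit_shelf: fixed beige kitting shelf: a flat deck, top 38 mm above the bench, x -150 to +150 mm, y -170 mm (the edge at the V-block) to +370 mm. Origin on the bench, directions as the V-block's. From y = +250 mm on stands a beige parts cubby with a steel door and chrome hook latch, 143 mm high, circuit boards on top of it to about 203 mm
- terminal_strip: loose green plastic terminal strip, 62 x 18 x 21 mm, on the bench on the far side of the V-block from the deck (about 110 mm from the groove); origin at the centre of its underside; leave it alone
- sensor: loose black plastic slotted optical sensor housing, 46 x 20 x 31 mm, on the deck in front of the parts door; origin at the centre of its underside; leave it alone
- bracket: loose L-shaped steel mounting bracket, 45 x 32 x 35 mm, on the deck in front of the parts door; origin at the centre of its underside; leave it alone
- varistor: loose white ceramic disc varistor, 32 mm diameter, 13 mm high, with a flat steel lug reaching 30 mm from its centre, on the deck in front of the parts door; origin at the centre of its underside; leave it alone
Mind the look-alikes: they are no part of the job. Several things have the shape of the bar; the one meant has the colours described above.

How it is judged:
By the outcome, as a careful person would: the job done as asked, in the order asked, and still so for the second after the job is handed in, with the robot touching nothing.
It also fails if it takes over 48 s, if anything falls off the work surface, if the arm or the gripper's body presses on something with over 40 N, if the wrist force passes 120 N, or if a joint passes its speed limit or range.

## Robot

A 6-joint arm with a two-finger parallel gripper is mounted at the origin on the work surface. World frame = base frame: x ahead of the robot, y to its left, z up, the work surface at z = 0. Lengths are in m, angles in rad, forces in N, time in s.
With the tool pointing down it reaches from about 0.275 to 0.875 m from the base axis. Payload 12.5 kg.
Tool frame: the origin (TCP) lies on the centre line of the jaws, within the pads' length; the fingertips stand 17 mm ahead of it and the grasp point (between the pads) lies 2 mm behind it; z points along the fingers, y is the line along which they close (so a half turn about z gives the same grasp; the last joint's range is limited). The gripper opens to 85 mm and grips with 20 to 120 N. Pads are 22 mm wide; open, the fingers measure 114 mm over their backs; the gripper's body (76 mm by 85 mm) begins 54 mm behind the grasp point. The pads swing forward as they close: fully open they stand 13 mm farther back than shut.
Start: joints at [-1.279, 0.351, 1.652, -0, 1.139, -0.085], TCP at [0.202, -0.511, 0.248] pointing down, gripper open.
Joint ranges: [-2.75, 2.75], [-0.79, 2.1], [0.01, 2.65], [-1.57, 4.71], [0.07, 3.14], [-2.87, 2.87]. Speed limits (rad/s): [2.22, 2.22, 2.79, 3.14, 3.14, 3.14].

## Interface

Orientations are given as [roll, pitch, yaw] about the fixed x, y, z axes, in that order (R = Rz(yaw) Ry(pitch) Rx(roll)).
In Python, from bench import * gives the robot as it stands.
- The arm moves only by the shell command python3 -m pendant 'ROWS' [FORCE]. ROWS is a JSON list of rows, 1 to 5 of them, each of 7 numbers: dx, dy, dz in m, then a rotation vector rx, ry, rz in rad, then the finger opening in m; each row shifts and turns the commanded pose from where the row before left it, along the tool's axes as they then stand; what a row does not reach is not made up. A row lasts 1/8 s, in which the tool goes at most 0.0625 m and 0.188 rad, less where a joint would pass 70% of its speed; a pose out of reach is approached as far as the arm can. The fingers move at their own pace and stop on an object; FORCE is the grip in N (left out, the last holds). Time passes only in rows, so rows that do not move let the fingers close. It prints the time, the measured TCP pose, the force, the opening and the grip force at its end.
- sense(): the state, without advancing time (a new reading comes with each control period).
- capture(name): name is "scene" or "top" or "wrist"; returns a dict with "image" (384x512x3 uint8, red, green, blue), "mtx" (3x3 intrinsics, pixels), "k1" (the pictures are not rectified: a ray, as slopes to the right and down, at radius r is drawn at 1 + k1 r^2 times it, then the intrinsics apply), "camera_from_world" (4x4, takes a point from world to camera coordinates). Camera axes: x right, y down, z forward; pixel columns grow to the right and rows downward; lengths in m; the calibration is good to about 2 mm. A picture is of the moment at which its call begins. There is no depth.
- sign_off(): hands the job in; it is judged then, once.
Trained networks look in the newest picture that a camera, given by its name, has taken for a name from the list of things; names that differ only in an ending like _2 or _b are one class to them, and where a whole thing is asked for, a point or a joint stands for the part that bears it (a point fixed in the world has none). Each returns a list of dicts, best first, with "p" (0 to 1); they miss things now and then, are a little off and sometimes report something else, mostly with a low value. They report only what shows in the picture. A call takes as long as a camera call. They do not tell look-alikes from the thing itself.
- find_in(camera, name): "extent" ([centre column, centre row, width, height] in pixels, round what is visible of it).
- masks_of(camera, name): "region" (384x512 bool, what is visible of it) and "extent" ([centre column, centre row, width, height] in pixels, round what is visible of it).
The state is a dict: "time_s": time; "q": joint angles; "joint_vel": joint speeds; "effort": joint torques, N m; "tcp_pos": TCP position; "tcp_rot": TCP orientation; "contact_force": force on the tool from outside, world axes, zero at the start; "moment": the same for the moment, N m; "finger_gap": finger opening in m; "grip_force": force on a finger pad.
Only numpy, scipy, OpenCV 4.12 (cv2) and the standard library are available. Lean on these libraries where they do the work, as an engineer would, in place of code of your own. Each camera call takes 0.05 s, during which the arm holds its last target. There are 200 camera calls.

## Working session

There is one attempt and no reset: what is moved stays moved. The work goes in short steps, Python scripts to look and compute and a shell command to move; the robot and the scene stay as the last step left them, time stands still between calls to the robot, and variables do not carry over. Pictures are saved under pics/ and viewed, at most 11 in all, crops included, and the job is handed in when it is done.

```bash
mkdir -p pics
python3 - <<'E'
from bench import *
import cv2,numpy as np
ims=[]
for c in ("scene","top"):
    d=capture(c); cv2.imwrite(f"pics/{c}0.png",d["image"][:,:,::-1])
    print(c,d["mtx"].tolist(),d["k1"],np.round(d["camera_from_world"],4).tolist())
    for n in ("bar","vblock","near_lip","end_stop","kit_shelf","terminal_strip","sensor","bracket","varistor"):
        try: print(n,[(round(r["p"],2),np.round(r["extent"]).tolist()) for r in find_in(c,n)][:4])
        except Exception as e: print(n,e)
print(sense())
E
```

```text
scene [[477.46077127522915, 0.0, 261.91035175975156], [0.0, 477.46077127522915, 195.19795817267146], [0.0, 0.0, 1.0]] -0.11771403231334297 [[0.8109, 0.585, -0.0141, -0.3276], [0.4299, -0.6119, -0.6639, -0.1307], [-0.397, 0.5322, -0.7477, 1.4275], [0.0, 0.0, 0.0, 1.0]]
bar [(0.86, [263.0, 116.0, 47.0, 13.0]), (0.82, [273.0, 315.0, 53.0, 54.0]), (0.64, [179.0, 325.0, 59.0, 48.0]), (0.29, [401.0, 179.0, 18.0, 9.0])]
vblock [(0.87, [271.0, 238.0, 55.0, 58.0])]
near_lip [(0.73, [272.0, 242.0, 52.0, 60.0])]
end_stop [(0.67, [269.0, 238.0, 54.0, 57.0])]
kit_shelf [(0.96, [348.0, 180.0, 210.0, 199.0])]
terminal_strip [(0.67, [237.0, 265.0, 24.0, 26.0])]
sensor [(0.49, [375.0, 160.0, 12.0, 16.0])]
bracket [(0.73, [354.0, 143.0, 20.0, 20.0])]
varistor [(0.61, [401.0, 178.0, 17.0, 7.0])]
top [[406.2293523236959, 0.0, 259.50248487701606], [0.0, 406.2293523236959, 192.9079562693018], [0.0, 0.0, 1.0]] -0.14470527843902586 [[-0.0151, -0.9999, -0.0004, -0.0274], [-0.9977, 0.0151, -0.0667, 0.4203], [0.0667, -0.0006, -0.9978, 1.2217], [0.0, 0.0, 0.0, 1.0]]
bar [(0.83, [373.0, 185.0, 13.0, 53.0]), (0.7
[... 515 characters left out ...]
.0, 118.0, 7.0, 6.0])]
{'time_s': 1.0, 'q': array([-1.27862109e+00,  3.50705854e-01,  1.65177615e+00, -7.62318933e-06,
        1.13910667e+00, -8.45804073e-02]), 'joint_vel': array([ 0.00047224, -0.00090162, -0.00083015,  0.0007318 ,  0.00011209,
        0.0006982 ]), 'effort': array([-1.57728591e-03, -5.06039429e+01, -2.91652375e+01, -2.08491233e-04,
        5.31192036e-04, -2.59448569e-05]), 'tcp_pos': array([ 0.20237891, -0.51140742,  0.24829543]), 'tcp_rot': array([3.14158927e+00, 7.23526713e-06, 3.76758837e-01]), 'contact_force': array([-0.0124524 , -0.18999047,  0.73321789]), 'moment': array([-0.01698785,  0.02074481, -0.02372613]), 'grip_force': 0.0, 'finger_gap': 0.08522955559008909}
```

```bash
python3 -c "
import cv2
a=cv2.imread('pics/top0.png')[80:240,120:400];cv2.imwrite('pics/topz.png',cv2.resize(a,(784,448),interpolation=3))
a=cv2.imread('pics/scene0.png')[80:320,180:480];cv2.imwrite('pics/scenez.png',cv2.resize(a,(750,600),interpolation=3))"
```

```text
(no output)
```

View pics/topz.png

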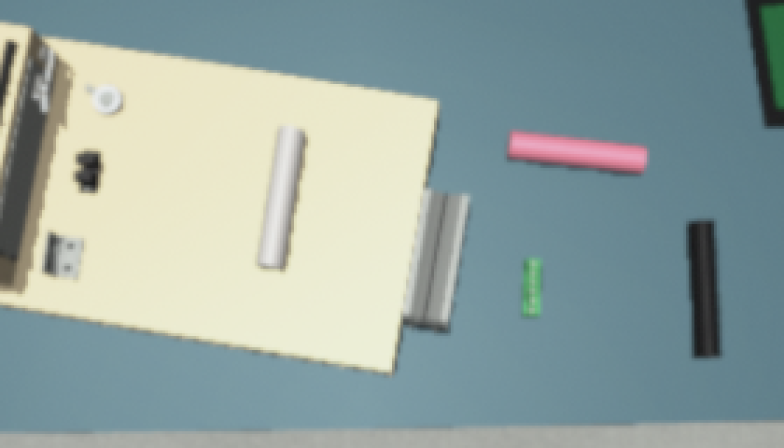

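View pics/scenez.png

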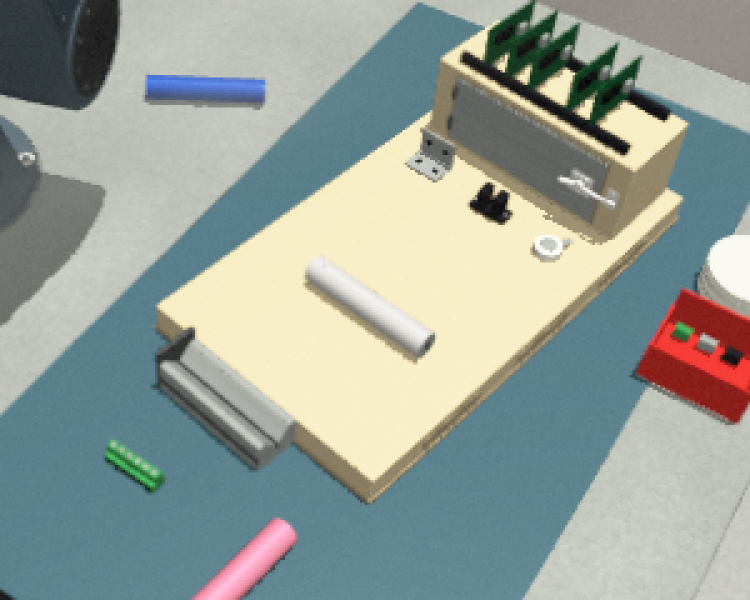

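The aluminium bar lies on the deck in the middle: in the full top picture from about (223,126) to (216,175), and in the scene picture from (306,187) to (350,218). The V-block is at about (275,173) in top, with its dark end stop on the robot side. The pink, black and blue bars are look-alikes.

```bash
cat > h.py <<'E'
from bench import *
import cv2,numpy as np
from scipy.optimize import least_squares
def proj(d,P):
    T=d["camera_from_world"];c=np.atleast_2d(P)@T[:3,:3].T+T[:3,3]
    s=c[:,:2]/c[:,2:];s=s*(1+d["k1"]*(s**2).sum(1,keepdims=True))
    return s@d["mtx"][:2,:2].T+d["mtx"][:2,2]
def ray(d,uv):
    s0=(np.atleast_2d(uv)-d["mtx"][:2,2])/np.diag(d["mtx"])[:2];s=s0.copy()
    for _ in range(10): s=s0/(1+d["k1"]*(s**2).sum(1,keepdims=True))
    T=d["camera_from_world"];R=T[:3,:3]
    return -R.T@T[:3,3],np.c_[s,np.ones(len(s))]@R
def atz(d,uv,z):
    o,r=ray(d,uv);return o+r*((z-o[2])/r[:,2])[:,None]
def tri(ds,uvs):
    return least_squares(lambda P:np.concatenate([proj(d,P)[0]-u for d,u in zip(ds,uvs)]),[.6,-.1,.05])
def rect(m):
    c,_=cv2.findContours(m.astype(np.uint8),0,2);return cv2.minAreaRect(max(c,key=cv2.contourArea))
E
python3 - <<'E'
from h import *
dt,ds=capture("top"),capture("scene")
pick={}
for n,d,c0 in(("top",dt,(221,151)),("scene",ds,(327,202))):
    for r in masks_of(n,"bar"):
        e=r["extent"]; print(n,round(r["p"],2),np.round(e,1).tolist())
        if np.hypot(e[0]-c0[0],e[1]-c0[1])<15: pick[n]=rect(r["region"]); print(pick[n])
if len(pick)==2:
    r=tri([dt,ds],[pick["top"][0],pick["scene"][0]]);print("bar mid",r.x,r.cost)
if "top" in pick:
    b=cv2.boxPoints(pick["top"]);
    print(atz(dt,b,.053).round(4).tolist())
# deck edge & vblock corners (hand picks)
z=lambda p,f,o:np.array(p)/f+o
t=dict(deckA=(437,100),deckB=(392,372),vfarR=(469,196),vnearR=(447,329),gfar=(451,194),gnear=(424,325))
s=dict(deckA=(368,485),deckB=(158,308),vfarR=(258,462),gfar=(275,450))
for k,p in t.items():
    P=atz(dt,z(p,2.8,(120,80)),.021 if k[0]=='g' else .038)[0]; print(k,P.round(4), tri([dt,ds],[z(p,2.8,(120,80)),z(s[k],2.5,(180,80))]).x.round(4) if k in s else '')
E
```

```text
top 0.93 [148.9, 272.4, 34.6, 47.9]
top 0.92 [374.1, 182.6, 12.6, 51.2]
top 0.87 [325.0, 132.8, 50.7, 14.8]
top 0.66 [220.3, 151.2, 19.8, 50.3]
((219.49000549316406, 150.07000732421875), (11.172286987304688, 50.91168975830078), 8.130102157592773)
scene 0.96 [178.8, 325.6, 58.7, 51.4]
scene 0.89 [326.5, 203.2, 53.0, 38.8]
((326.73077392578125, 202.65383911132812), (59.07557678222656, 13.590154647827148), 33.690067291259766)
scene 0.67 [263.5, 114.8, 49.2, 9.7]
scene 0.65 [271.8, 314.9, 52.7, 57.7]
scene 0.36 [354.1, 141.7, 18.1, 18.3]
bar mid [0.54769884 0.08402139 0.05160887] 0.061932709174292916
[[0.4742, 0.111, 0.053], [0.6259, 0.0888, 0.053], [0.6204, 0.0556, 0.053], [0.4689, 0.0782, 0.053]]
deckA [ 0.6525 -0.0876  0.038 ] [ 0.6538 -0.0878  0.0335]
deckB [ 0.3588 -0.0343  0.038 ] [ 0.3625 -0.0311  0.0347]
vfarR [ 0.5465 -0.12    0.038 ] [ 0.5512 -0.1196  0.0216]
vnearR [ 0.4036 -0.0936  0.038 ] 
gfar [ 0.5519 -0.1016  0.021 ] [ 0.5554 -0.0989  0.02  ]
gnear [ 0.4093 -0.0697  0.021 ]
```

```bash
R='[0.0476,-0.034,-0.005,0,0,0,0.085]'; python3 -m pendant '[[0.0476,-0.034,-0.005,0,0,0,0.085],[0.0476,-0.034,-0.005,0,0,0,0.085],[0.0476,-0.034,-0.005,0,0,0,0.085],[0.0476,-0.034,-0.005,0,0,0,0.085],[0.0476,-0.034,-0.005,0,0,0,0.085]]'
python3 -m pendant '[[0.0476,-0.034,-0.005,0,0,0,0.085],[0.0476,-0.034,-0.005,0,0,0,0.085],[0.0476,-0.034,-0.005,0,0,0,0.085],[0.0476,-0.034,-0.005,0,0,0,0.085],[0.0476,-0.034,-0.005,0,0,0,0.085]]'
python3 -m pendant '[[0,0,0,0,0,-0.18,0.085],[0,0,0,0,0,-0.18,0.085],[0,0,0,0,0,-0.18,0.085],[0,0,0,0,0,-0.18,0.085],[0,0,0,0,0,-0.18,0.085]]'
python3 -m pendant '[[0,0,0,0,0,-0.114,0.085],[0,0,0,0,0,0,0.085]]'
python3 - <<'E'
from h import *
s=sense();print(s["time_s"],s["tcp_pos"],s["tcp_rot"])
d=capture("wrist");cv2.imwrite("pics/w1.png",d["image"][:,:,::-1])
print(ray(d,[[256,192]]),d["mtx"][0,0])
print("tcp/tip px",proj(d,[s["tcp_pos"],s["tcp_pos"]-[0,0,.017]]))
print([(round(r["p"],2),np.round(r["extent"],1).tolist()) for n in("bar","vblock") for r in find_in("wrist",n)])
E
```

```text
time_s: 1.82
tcp_pos: [0.3619, -0.2641, 0.2737]
tcp_rot: [3.141, -0.0, 0.377]
contact_force: [1.9, -1.1, 1.0]
finger_gap: 0.0848
grip_force: 0.0
time_s: 2.45
tcp_pos: [0.5207, -0.0183, 0.2986]
tcp_rot: [3.141, -0.0, 0.377]
contact_force: [-0.1, -0.8, -0.3]
finger_gap: 0.0851
grip_force: 0.0
time_s: 3.08
tcp_pos: [0.5199, -0.0201, 0.2983]
tcp_rot: [3.142, 0.0, 1.283]
contact_force: [-0.3, 0.3, 0.9]
finger_gap: 0.0849
grip_force: 0.0
time_s: 3.32
tcp_pos: [0.5199, -0.0201, 0.2983]
tcp_rot: [3.142, -0.0, 1.39]
contact_force: [-0.2, 0.5, 0.9]
finger_gap: 0.0848
grip_force: 0.0
3.325 [ 0.51989902 -0.02010438  0.29830431] [ 3.14156284e+00 -5.73277477e-06  1.38993686e+00]
(array([0.53336409, 0.0568306 , 0.42344188]), array([[-0.06734785, -0.30553476, -0.94988455]])) 284.9157096594425
tcp/tip px [[260.50360368 261.50931923]
 [260.3597094  245.07180624]]
[(0.83, [328.7, 272.5, 20.2, 86.2]), (0.76, [267.1, 76.9, 128.3, 25.0]), (0.81, [239.5, 205.9, 104.0, 41.0])]
```

View pics/w1.png

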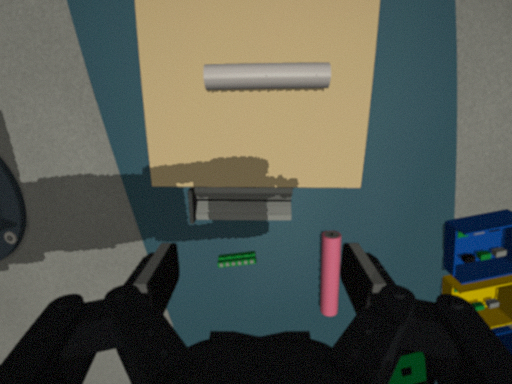

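```bash
python3 -c "
import cv2
a=cv2.imread('pics/w1.png')[175:230,140:370];a=cv2.convertScaleAbs(a,alpha=1.8);cv2.imwrite('pics/w1z.png',cv2.resize(a,None,fx=3.4,fy=8,interpolation=2))"
```

```text
(no output)
```

View pics/w1z.png

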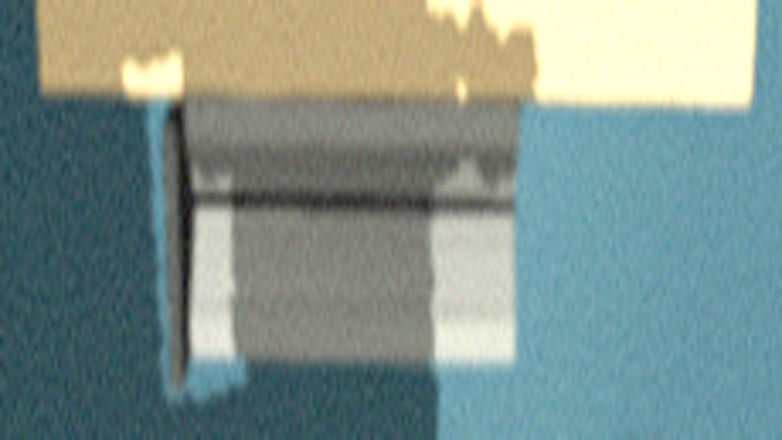

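Run:
```python
from h import *
d=capture("wrist");dt=capture("top")
P={k:atz(d,[u],z)[0] for k,u,z in(("dA",(151.8,186.9),.038),("dB",(360.9,188.25),.038),("g0",(197.4,199.75),.021),("g1",(290.6,200.6),.021),("o0",(195.9,219.75),.038),("o1",(291.5,220.1),.038),("i1",(292.4,188),.038))}
for k,v in P.items(): print(k,v.round(4))
for a,b in(("dA","dB"),("g0","g1"),("o0","o1")): w=P[b]-P[a];print(a,np.degrees(np.arctan2(w[1],w[0])),np.hypot(*w[:2]))
print("i1-o1",np.hypot(*(P["i1"]-P["o1"])[:2]), "tri deckB",tri([d,dt],[(360.9,188.25),np.array((437,100))/2.8+(120,80)]).x)
for r in masks_of("wrist","bar"):
    q=rect(r["region"]);print(round(r["p"],2),q)
    if q[0][1]<120:
        b=cv2.boxPoints(q);b=b[np.argsort(b[:,0])];e=atz(d,[b[:2].mean(0),b[2:].mean(0)],.053);w=e[1]-e[0];print("bar",e.round(4),np.degrees(np.arctan2(w[1],w[0])),np.hypot(*w[:2]),"tri",tri([d,dt],[q[0],(219.5,150.1)]).x)
```

```text
dA [ 0.361  -0.0324  0.038 ]
dB [ 0.6545 -0.089   0.038 ]
g0 [ 0.4158 -0.0685  0.021 ]
g1 [ 0.5534 -0.0955  0.021 ]
o0 [ 0.4107 -0.0933  0.038 ]
o1 [ 0.5493 -0.1195  0.038 ]
i1 [ 0.5579 -0.0707  0.038 ]
dA -10.930292278885595 0.29895156513044846
g0 -11.08593099121237 0.14019499064728652
o0 -10.732375205147353 0.14104918038711836
i1-o1 0.04957867260154629 tri deckB [ 0.65268651 -0.08721527  0.04290366]
0.62 ((330.26116943359375, 272.9704284667969), (19.704246520996094, 84.33256530761719), 2.2906100749969482)
0.57 ((266.64703369140625, 75.9117660522461), (26.35573959350586, 127.14144134521484), 88.78113555908203)
bar [[0.4708 0.0949 0.053 ]
 [0.6245 0.0698 0.053 ]] -9.28405266982412 0.15566866021623427 tri [0.5476433  0.08234605 0.0492952 ]
```

```bash
python3 -m pendant '[[0,0,0,0,0,-0.01,0.085],[0.042,0.0026,0.03,0,0,0,0.085],[0.042,0.0026,0.03,0,0,0,0.085],[0.042,0.0026,0.03,0,0,0,0.085],[0.042,0.0026,0.03,0,0,0,0.085]]'
python3 -m pendant '[[0,0,0.04,0,0,0,0.085],[0,0,0.04,0,0,0,0.085],[0,0,0.031,0,0,0,0.085],[0,0,0.01,0,0,0,0.085],[0,0,0,0,0,0,0.085]]'
python3 - <<'E'
from h import *
d=capture("scene");cv2.imwrite("pics/s2.png",cv2.resize(d["image"][90:270,230:430,::-1],(640,576),interpolation=2))
E
```

```text
time_s: 4.25
tcp_pos: [0.5588, 0.1451, 0.1774]
tcp_rot: [3.141, -0.0, 1.401]
contact_force: [0.3, -0.1, -0.1]
finger_gap: 0.085
grip_force: 0.0
time_s: 4.88
tcp_pos: [0.5587, 0.1437, 0.0575]
tcp_rot: [-3.141, 0.0, 1.401]
contact_force: [1.2, 0.3, 1.1]
finger_gap: 0.0848
grip_force: 0.0
```

View pics/s2.png

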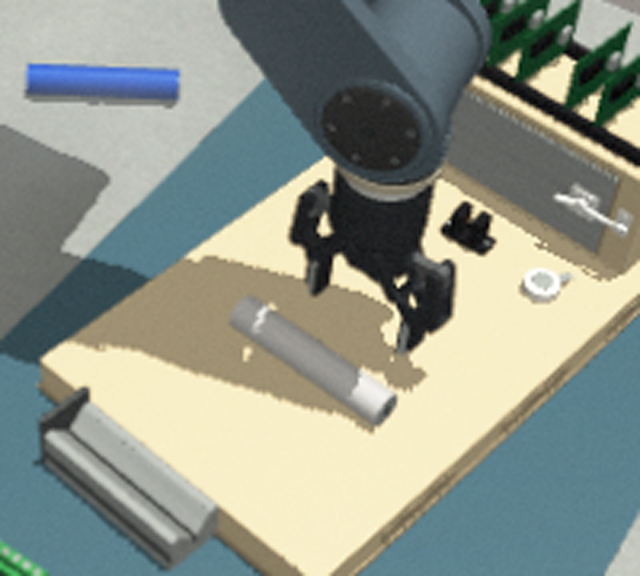

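Run:
```python
from h import *
d=capture("scene");p=sense()["tcp_pos"]
for s in(1,-1):
  for z in(.04,.053,.066): print(s,z,((proj(d,[p[0]+s*.985*.047,p[1]-s*.17*.047,z])[0]-(230,90))*3.2).round(1))
```

```text
1 0.04 [401.9 361.4]
1 0.053 [404.  350.8]
1 0.066 [406.2 340.1]
-1 0.04 [313.3 301.3]
-1 0.053 [314.7 290.6]
-1 0.066 [316.1 279.8]
```

```bash
python3 -m pendant '[[-0.009,0,0.006,0,0,0,0.085],[-0.009,0,0,0,0,0,0.085],[-0.005,0,0,0,0,0,0.085],[-0.004,0,0,0,0,0,0.085],[-0.004,0,0,0,0,0,0.085]]'
python3 -m pendant '[[-0.004,0,0,0,0,0,0.085],[-0.004,0,0,0,0,0,0.085],[-0.004,0,0,0,0,0,0.085],[-0.004,0,0,0,0,0,0.085],[-0.004,0,0,0,0,0,0.085]]'
python3 -m pendant '[[-0.004,0,0,0,0,0,0.085],[-0.004,0,0,0,0,0,0.085],[-0.004,0,0,0,0,0,0.085],[-0.004,0,0,0,0,0,0.085],[-0.004,0,0,0,0,0,0.085]]'
python3 - <<'E'
from h import *
s=sense();p=s["tcp_pos"][:2]-(.4846,-.0820);print("tcp xy",p@(.9819,-.1896),p@(.1896,.9819))
d=capture("wrist");cv2.imwrite("pics/w2.png",d["image"][:,:,::-1])
for n in("wrist","top"):
  d=capture(n)
  for r in masks_of(n,"bar"):
    q=rect(r["region"])
    e=atz(d,[q[0]],.053)[0][:2]-(.4846,-.0820);print(n,round(r["p"],2),np.round(q[0]),q[2],"xy",e@(.9819,-.1896),e@(.1896,.9819))
E
```

```text
time_s: 5.6
tcp_pos: [0.5533, 0.1129, 0.0514]
tcp_rot: [3.141, -0.0, 1.401]
contact_force: [-0.2, 0.9, -0.8]
finger_gap: 0.085
grip_force: 0.0
time_s: 6.22
tcp_pos: [0.5499, 0.0932, 0.0513]
tcp_rot: [-3.142, -0.0, 1.401]
contact_force: [-1.5, 1.2, -0.7]
finger_gap: 0.085
grip_force: 0.2
time_s: 6.85
tcp_pos: [0.5465, 0.0735, 0.0513]
tcp_rot: [-3.142, -0.0, 1.401]
contact_force: [-1.0, 1.2, 1.1]
finger_gap: 0.0846
grip_force: 0.2
tcp xy 0.031294462280686594 0.16443121126972193
wrist 0.86 [260. 309.] 0.38976120948791504 xy 0.03162080797043879 0.1358793662782102
top 0.57 [325. 134.] 6.709837436676025 xy 0.1329790980125097 -0.12801896085572032
```

View pics/w2.png

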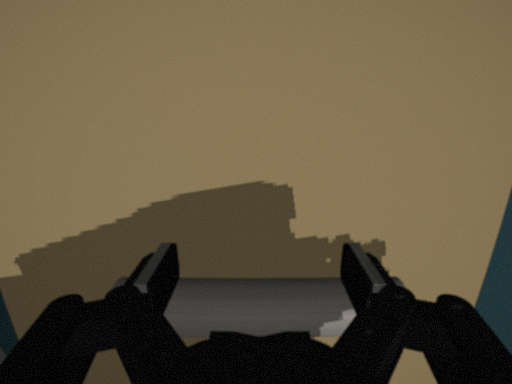

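The bar shows horizontally at about rows 278–335, just ahead of both fingers and parallel to them, so it rolls with the push.

```bash
for i in 1; do python3 -m pendant '[[-0.005,0,0,0,0,0.004,0.085],[-0.005,0,0,0,0,0.004,0.085],[-0.005,0,0,0,0,0.004,0.085],[-0.005,0,0,0,0,0.004,0.085],[-0.005,0,0,0,0,0.004,0.085]]'
python3 -m pendant '[[-0.005,0,0,0,0,0,0.085],[-0.005,0,0,0,0,0,0.085],[-0.005,0,0,0,0,0,0.085],[-0.005,0,0,0,0,0,0.085],[-0.005,0,0,0,0,0,0.085]]'
python3 -m pendant '[[-0.005,0,0,0,0,0,0.085],[-0.005,0,0,0,0,0,0.085],[-0.005,0,0,0,0,0,0.085],[-0.005,0,0,0,0,0,0.085],[-0.005,0,0,0,0,0,0.085]]'; done
python3 - <<'E'
from h import *
s=sense();p=s["tcp_pos"][:2]-(.4846,-.0820);print("tcp xy",p@(.9819,-.1896),p@(.1896,.9819))
d=capture("wrist")
for r in masks_of("wrist","bar"):
    q=rect(r["region"])
    e=atz(d,[q[0]],.053)[0][:2]-(.4846,-.0820);print(round(r["p"],2),np.round(q[0]),q[2],"xy",e@(.9819,-.1896),e@(.1896,.9819))
d=capture("scene");cv2.imwrite("pics/s3.png",cv2.resize(d["image"][130:290,200:400,::-1],(640,512),interpolation=2))
E
```

```text
time_s: 7.72
tcp_pos: [0.5421, 0.0487, 0.0513]
tcp_rot: [-3.142, 0.0, 1.38]
contact_force: [-0.8, -0.5, -0.2]
finger_gap: 0.0852
grip_force: 0.1
time_s: 8.35
tcp_pos: [0.5374, 0.0243, 0.0513]
tcp_rot: [3.142, -0.0, 1.381]
contact_force: [0.4, 0.4, 0.5]
finger_gap: 0.0851
grip_force: 0.1
time_s: 8.98
tcp_pos: [0.5326, -0.0003, 0.0513]
tcp_rot: [3.142, -0.0, 1.381]
contact_force: [0.1, -0.1, -0.6]
finger_gap: 0.0851
grip_force: 0.1
tcp xy 0.031678493408447396 0.08934126222323133
0.89 [259. 308.] 89.13194274902344 xy 0.03112231850137773 0.06183472305477958
```

View pics/s3.png

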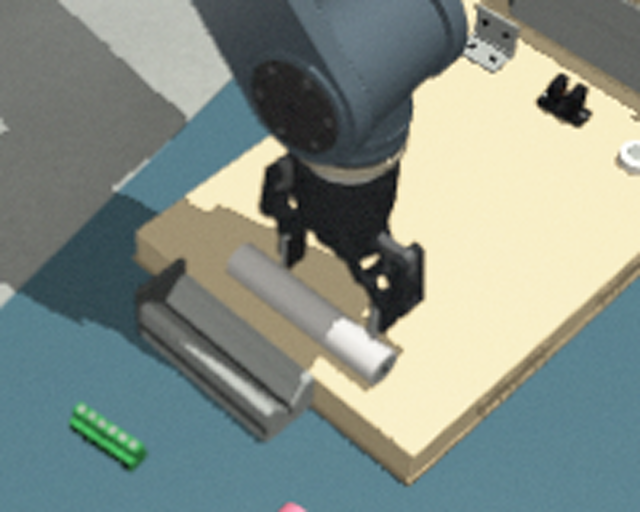

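The bar lies parallel to the groove on the deck, about 45 mm from it, with the fingers right behind. I'll ease it over the lip.

```bash
python3 -m pendant '[[-0.004,0,0,0,0,0,0.085],[-0.004,0,0,0,0,0,0.085],[-0.004,0,0,0,0,0,0.085],[-0.004,0,0,0,0,0,0.085],[-0.004,0,0,0,0,0,0.085]]'
python3 -m pendant '[[-0.004,0,0,0,0,0,0.085],[-0.004,0,0,0,0,0,0.085],[-0.004,0,0,0,0,0,0.085],[-0.003,0,0,0,0,0,0.085],[-0.003,0,0,0,0,0,0.085]]'
python3 -m pendant '[[-0.003,0,0,0,0,0,0.085],[-0.003,0,0,0,0,0,0.085],[-0.003,0,0,0,0,0,0.085],[-0.003,0,0,0,0,0,0.085],[-0.003,0,0,0,0,0,0.085]]'
python3 - <<'E'
from h import *
s=sense();p=s["tcp_pos"][:2]-(.4846,-.0820);print("tcp xy",p@(.9819,-.1896),p@(.1896,.9819))
d=capture("wrist")
for r in masks_of("wrist","bar"):
    q=rect(r["region"])
    e=atz(d,[q[0]],.042)[0][:2]-(.4846,-.0820);print(round(r["p"],2),np.round(q[0]),q[2],"xy",e@(.9819,-.1896),e@(.1896,.9819))
d=capture("scene");cv2.imwrite("pics/s4.png",cv2.resize(d["image"][130:290,200:400,::-1],(640,512),interpolation=2))
E
```

```text
time_s: 9.75
tcp_pos: [0.5289, -0.0199, 0.0513]
tcp_rot: [3.142, -0.0, 1.381]
contact_force: [0.3, 0.8, 0.3]
finger_gap: 0.085
grip_force: 0.1
time_s: 10.38
tcp_pos: [0.5255, -0.0375, 0.0513]
tcp_rot: [-3.142, -0.0, 1.381]
contact_force: [0.0, 0.8, -0.3]
finger_gap: 0.0851
grip_force: 0.0
time_s: 11.0
tcp_pos: [0.5226, -0.0522, 0.0513]
tcp_rot: [3.142, -0.0, 1.381]
contact_force: [0.3, -0.3, -0.7]
finger_gap: 0.0848
grip_force: 0.0
tcp xy 0.03170697364199078 0.036457857113844166
0.73 [259. 306.] 90.0 xy 0.030915359249084968 0.0005738108148838589
0.7 [406. 368.] 14.03624439239502 xy 0.12768697522496059 -0.05204081959774299
```

View pics/s4.png

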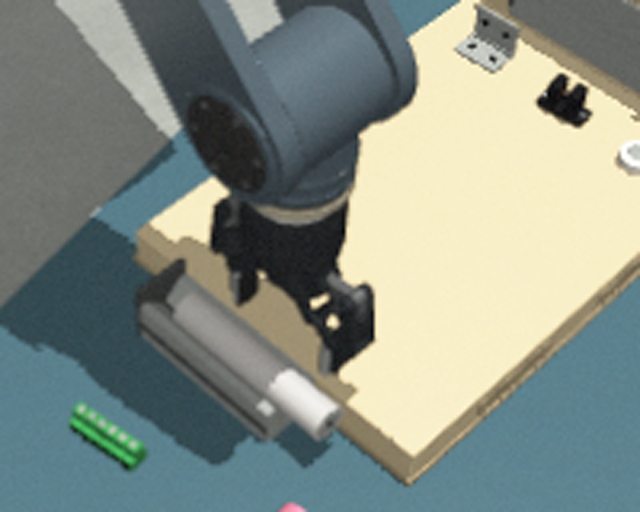

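The bar is seated in the groove (measured at x≈31, y≈0.6 mm), with its far end at (325,420) in the crop. Next I'll lift, close the fingers and go round to the far end.

```bash
python3 -m pendant '[[0.004,0,-0.05,0,0,0,0.085],[0,0,-0.05,0,0,0,0.0],[-0.02,0.055,0,0,0,0,0.0],[-0.0205,0.055,0,0,0,0,0.0],[0,0.0085,0,0,0,0,0.0]]' 20
python3 -m pendant '[[0,0,0,0,0,0,0.0],[0,0,0.03,0,0,0,0.0],[0,0,0.03,0,0,0,0.0],[0,0,0.03,0,0,0,0.0],[0,0,0.009,0,0,0,0.0]]'
python3 - <<'E'
from h import *
s=sense();p=s["tcp_pos"][:2]-(.4846,-.0820);print("tcp xy",p@(.9819,-.1896),p@(.1896,.9819),s["finger_gap"])
d=capture("scene");cv2.imwrite("pics/s5.png",cv2.resize(d["image"][150:310,200:400,::-1],(640,512),interpolation=2))
E
```

```text
time_s: 11.78
tcp_pos: [0.634, -0.1119, 0.151]
tcp_rot: [3.14, 0.0, 1.379]
contact_force: [-0.8, 0.1, 0.2]
finger_gap: 0.012
grip_force: 0.0
time_s: 12.4
tcp_pos: [0.6304, -0.1092, 0.0508]
tcp_rot: [-3.138, -0.0, 1.381]
contact_force: [-0.1, -0.8, 0.3]
finger_gap: -0.0003
grip_force: 0.0
tcp xy 0.14834960281806422 0.0008997436706620753 -0.0002721999878727552
```

View pics/s5.png

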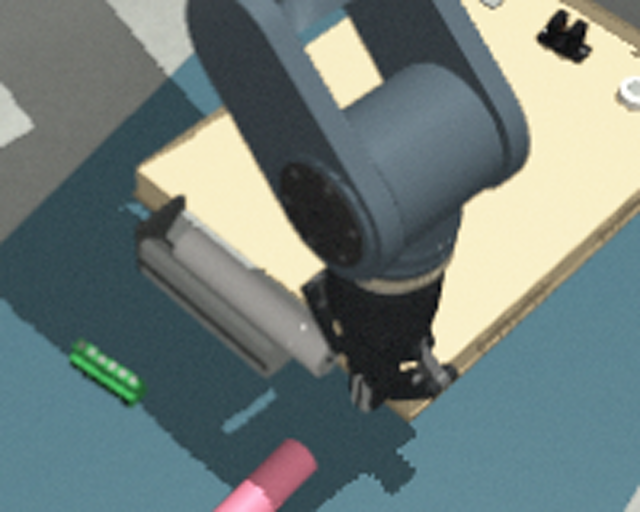

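The closed fingers (tip at (365,400)) stand past the bar's far end (about (320,355)).

```bash
python3 -m pendant '[[0,-0.005,0,0,0,0,0],[0,-0.005,0,0,0,0,0],[0,-0.005,0,0,0,0,0],[0,-0.004,0,0,0,0,0],[0,-0.004,0,0,0,0,0]]'
python3 -m pendant '[[0,-0.004,0,0,0,0,0],[0,-0.004,0,0,0,0,0],[0,-0.004,0,0,0,0,0],[0,-0.003,0,0,0,0,0],[0,-0.003,0,0,0,0,0]]'
python3 - <<'E'
from h import *
s=sense();p=s["tcp_pos"][:2]-(.4846,-.0820);print("tcp xy",p@(.9819,-.1896),p@(.1896,.9819))
d=capture("scene");cv2.imwrite("pics/s6.png",cv2.resize(d["image"][170:290,220:370,::-1],(750,600),interpolation=2))
E
```

```text
time_s: 13.08
tcp_pos: [0.6093, -0.1059, 0.0525]
tcp_rot: [3.141, -0.0, 1.381]
contact_force: [0.7, -0.5, 0.2]
finger_gap: 0.0002
grip_force: 0.0
time_s: 13.7
tcp_pos: [0.5918, -0.1025, 0.0524]
tcp_rot: [3.141, 0.0, 1.381]
contact_force: [1.6, -0.2, 0.4]
finger_gap: -0.0
grip_force: 1.0
tcp xy 0.10918107135812491 0.00018163969401464338
```

View pics/s6.png

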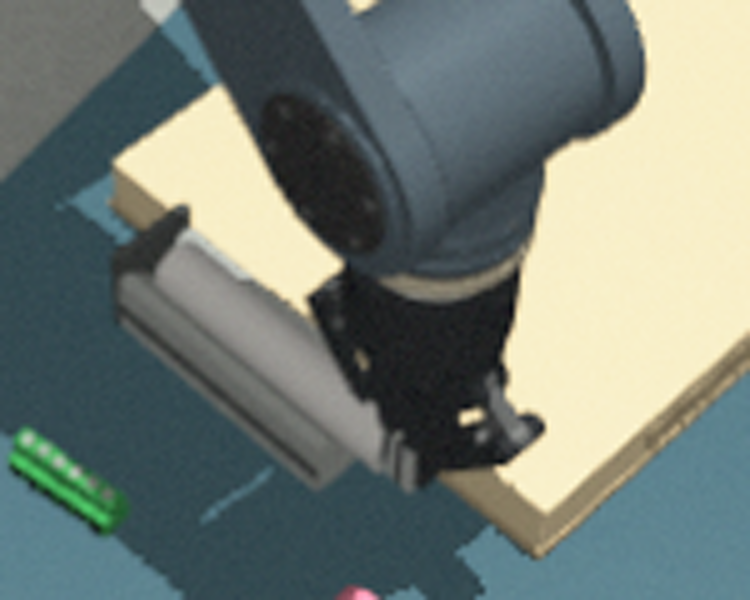

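The fingertips at (400,465) are on the bar's end and pushing with about 1.6 N. The bar is still a little short of the stop.

```bash
python3 -m pendant '[[0,-0.003,0,0,0,0,0],[0,-0.003,0,0,0,0,0],[0,-0.002,0,0,0,0,0],[0,-0.002,0,0,0,0,0],[0,-0.001,0,0,0,0,0]]'
python3 -m pendant '[[0,-0.001,0,0,0,0,0],[0,-0.001,0,0,0,0,0],[0,-0.001,0,0,0,0,0]]'
```

```text
time_s: 14.38
tcp_pos: [0.581, -0.1004, 0.0523]
tcp_rot: [3.142, -0.0, 1.381]
contact_force: [1.6, -0.8, -0.8]
finger_gap: -0.0002
grip_force: 1.1
time_s: 14.75
tcp_pos: [0.5781, -0.0998, 0.0523]
tcp_rot: [3.142, 0.0, 1.381]
contact_force: [2.8, -0.4, -0.2]
finger_gap: -0.0001
grip_force: 1.2
```

TCP x is now about 95 mm, so the stop should be close.

```bash
for i in 1; do python3 -m pendant '[[0,-0.001,0,0,0,0,0],[0,-0.001,0,0,0,0,0]]'; done
python3 -m pendant '[[0,-0.001,0,0,0,0,0],[0,0,0,0,0,0,0]]'
```

```text
time_s: 15.0
tcp_pos: [0.5766, -0.0996, 0.0525]
tcp_rot: [3.14, 0.0, 1.381]
contact_force: [6.7, -1.5, -0.9]
finger_gap: -0.0001
grip_force: 3.3
time_s: 15.25
tcp_pos: [0.5766, -0.0996, 0.0529]
tcp_rot: [3.138, 0.0, 1.381]
contact_force: [7.3, -1.7, -0.6]
finger_gap: -0.0002
grip_force: 4.1
```

The force rose and the arm stopped advancing, so the bar is at the stop. I'll back off straight and lift.

```bash
python3 -m pendant '[[0,0.003,0,0,0,0,0],[0,0.02,0,0,0,0,0],[0,0.04,0,0,0,0,0],[0,0,-0.05,0,0,0,0],[0,0,-0.06,0,0,0,0]]'
python3 -m pendant '[[0,0,-0.06,0,0,0,0],[0,0,-0.05,0,0,0,0],[-0.04,0,0,0,0,0,0],[-0.04,0,0,0,0,0,0],[0,0,0,0,0,0,0]]'
python3 - <<'E'
from h import *
for n in("wrist","top"):
  d=capture(n)
  if n=="wrist":cv2.imwrite("pics/w7.png",d["image"][:,:,::-1])
  for r in masks_of(n,"bar"):
    q=rect(r["region"]);b=cv2.boxPoints(q);e=atz(d,np.vstack([b,q[0]]),.042)[:,:2]-(.4846,-.0820)
    x,y=e@(.9819,-.1896),e@(.1896,.9819);print(n,round(r["p"],2),np.round(q[0]),"mid",x[4].round(4),y[4].round(4),"x",x.min().round(4),x.max().round(4))
E
```

```text
time_s: 15.88
tcp_pos: [0.636, -0.1109, 0.1616]
tcp_rot: [-3.136, -0.0, 1.381]
contact_force: [1.6, -0.3, -0.5]
finger_gap: 0.0003
grip_force: 0.0
time_s: 16.5
tcp_pos: [0.6209, -0.1918, 0.2718]
tcp_rot: [-3.14, 0.0, 1.378]
contact_force: [-0.5, -0.1, 0.2]
finger_gap: 0.0
grip_force: 0.0
wrist 0.96 [251. 186.] mid 0.143 -0.112 x 0.1263 0.1614
wrist 0.9 [146. 290.] mid -0.0176 -0.2752 x -0.0531 0.017
wrist 0.77 [135.  96.] mid 0.0042 0.0012 x -0.0809 0.0839
top 0.76 [372. 183.] mid 0.014 -0.2923 x -0.0603 0.0892
```

View pics/w7.png

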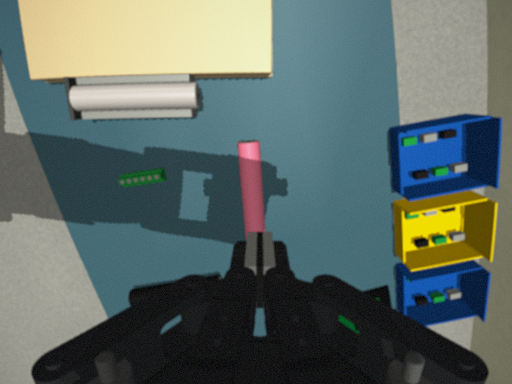

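The bar lies in the groove, centred at pixel (135,96), with its left end on the dark stop at (72,98). Its middle measures x≈4 mm and y≈1 mm in the V-block frame, against the nominal 5 and 0. The terminal strip at (142,177) is undisturbed.

```bash
python3 -c "
from bench import *
print(sign_off())"
```

```text
the job is handed in; nothing more can be done
None
```

The aluminium bar was rolled into the V-groove, pushed against the end stop and left seated; the job was handed in at about 17 s, with the arm clear and, as far as the pictures show, no small parts disturbed.

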